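# Pulse the spice grinder: lid held half-way to its lock

## Robot

A 7-joint arm with a two-finger parallel gripper is mounted at the origin on the work surface. World frame = base frame: x ahead of the robot, y to its left, z up, the work surface at z = 0. Lengths are in mm, angles in rad, forces in N, time in s.
With the tool pointing down it reaches from about 425 to 875 mm from the base axis. Payload 8.4 kg.
Tool frame: the origin (TCP) lies at the very end of the fingers, on their centre line; the grasp point (between the pads) lies 19 mm behind it; z points along the fingers, y is the line along which they close (so a half turn about z gives the same grasp; the last joint's range is limited). The gripper opens to 85 mm and grips with 20 to 120 N. Pads are 22 mm wide; open, the fingers measure 114 mm over their backs; the gripper's body (76 mm by 85 mm) begins 54 mm behind the grasp point. The pads swing forward as they close: fully open they stand 13 mm farther back than shut.
Start: joints at [1.115, 0.333, 0.04, 1.465, -0.013, 1.343, -0.059], TCP at [227.006, -609.04, 192.808] pointing down, gripper open.
Joint ranges: [-2.58, 2.58], [-0.38, 2.09], [-1.3, 1.39], [0.25, 2.4], [-1.5, 4.64], [0.08, 2.09], [-2.65, 2.65]. Speed limits (rad/s): [2.22, 2.22, 2.79, 2.79, 3.14, 3.14, 3.14].

## Interface

Orientations are given as a unit quaternion [x, y, z, w].
In Python, from bench import env, camera, recognise, masks_of gives the robot as it stands. The module is installed in compiled form; this text tells all that it offers.
- The arm moves only by the tool jog_arm, never from a script. Its argument "deltas" is a list of rows, each a list of 7 numbers: the opening, from 0 (shut) to 1 (fully open), then the shift along the tool's x, y, z in units of 25 mm (1.0 is 25 mm), then the turn, a rotation vector about the tool's x, y, z in units of 8 degrees (1.0 is 8 degrees). A call has 1 to 8 rows; each row shifts and turns the commanded pose from where the row before left it, along the tool's axes as they then stand; what a row does not reach is not made up. A row lasts 1/10 s, in which the tool goes at most 50 mm and 8.59 degrees, less where a joint would pass 70% of its speed; a pose out of reach is approached as far as the arm can. A call is refused whole if a number of a shift passes 1 or a number of a turn 1, either way. A call with a gripper value outside its range is refused whole. The fingers move at their own pace and stop on an object; "grip_force" is the grip in N (left out, the last holds). Time passes only in rows, so rows that do not move let the fingers close. It gives the time, the measured TCP pose, the force, the opening and the grip force at its end, in the units of the state.
- env.sense(): the state, without advancing time (a new reading comes with each control period).
- camera(name): name is "scene" or "top" or "wrist"; returns a dict with "img" (420x560x3 uint8, blue, green, red), "intrinsics" (3x3 intrinsics, pixels), "D" ([k1, k2, p1, p2, k3] as OpenCV has them; the pictures are not rectified), "world_from_camera" (4x4, takes a point from camera to world coordinates). Camera axes: x right, y up, looking along -z (the intrinsics and any distortion apply to the point x, -y, -z); pixel columns grow to the right and rows downward; lengths in mm; the calibration is good to about 2 mm. A picture is of the moment at which its call begins. There is no depth.
- env.close_job(): hands the job in; it is judged then, once.
Trained networks look in a picture, given as the dict that the camera call returned (one of the last four; its "shot" number tells which), for a name from the list of things; names that differ only in an ending like _2 or _b are one class to them, and where a whole thing is asked for, a point or a joint stands for the part that bears it (a point fixed in the world has none). Each returns a list of dicts, best first, with "confidence" (0 to 1); they miss things now and then, are a little off and sometimes report something else, mostly with a low value. They report only what shows in the picture. A call takes as long as a camera call. They do not tell look-alikes from the thing itself.
- recognise(picture, label): "xyz" ([x, y, z] in mm, in world coordinates, good to about 4 mm: the middle of the surface that is visible of it).
- masks_of(picture, label): "mask" (420x560 bool, what is visible of it).
The state is a dict: "clock": time; "joint_pos": joint angles; "qvel": joint speeds; "joint_torque": joint torques, N m; "position": TCP position; "tcp_rot": TCP orientation; "wrist_force": force on the tool from outside, world axes, zero at the start; "wrist_torque": the same for the moment, N m; "opening": opening from 0.0 (shut) to 1.0 (fully open); "gripper_force": force on a finger pad.
Only numpy, scipy, OpenCV 4.12 (cv2) and the standard library are available. Lean on these libraries where they do the work, as an engineer would, in place of code of your own. Each camera call takes 0.05 s, during which the arm holds its last target. There are 200 camera calls.

## Task

Slide the black grinder lid straight out of the open end of its blue-lipped keeper, lift it, and lower it fully into the grinder's bayonet collar with the lid's white marks at the collar's white marks. Then twist it clockwise (seen from above) against its spring to the yellow marks, half-way to the lock, never as far as the red marks where it clicks locked. Finish while still gripping the lid and holding it there; leave the other things on the table where they are.

Things in the scene. Friction and masses are not known exactly. Their poses are not given: they have to be found in the camera images.
- lid_handle (a point): Grinder lid, loose, black, about 0.16 kg. This point is the centre of its handle, an upright bar 56 mm long (x) x 14 thick (y) x 50 high, 45 mm above the lid's underside; z up. The bar stands on a flange disc 92 mm in diameter, 6 thick, its top 25 mm and underside 31 mm below this point. White marks at both ends of the bar. The lid is the same turned by half a turn.
- lid_foot (a point): Centre of the lid's underside; axes as lid_handle. Under the flange is a round plug 66 mm in diameter and 14 deep, with two lugs at its foot, on +x and -x (in line with the bar): each 15 mm wide, 6 high, reaching 40.5 mm from the axis.
- keeper_seat (a point): Lid keeper, fixed aluminium plate with a channel for the lid. This point is on the channel's floor, 6 mm above the table, near where the lid stands; -x is the way out, roughly towards the robot; z up. Side walls 97 mm apart; a wall closes the +x end 52 mm in. The lid clears the lips when its axis is 72 mm or more out along -x; the flat plate ends 135 mm out.
- keeper_mouth (a point): Middle of the keeper's open end, on the floor, where walls and lips end, 45 mm from keeper_seat along its -x; same axes. Two blue lips, 78 mm apart, reach over both sides of the lid's flange, so that it cannot be lifted inside: undersides 22.5 mm, tops 26 mm above the floor.
- collar (a point): Grinder's bayonet collar; the steel grinder is fixed, 160 mm wide, 120 high. Point on the collar's axis at its rim top (outside diameter 112 mm); x runs through both entry gaps and white marks, z up. Mouth 71 mm in diameter, gaps 25 mm wide on +x and -x for the lugs. Lid fully in: flange on the rim, handle centre 31 mm above this point. The collar is the same turned by half a turn.
- half_marks (a point): Same point as collar, but x runs through the two yellow marks, 35 deg (0.61 rad) clockwise (from above) of the white ones; the red marks are at 70 deg (1.22 rad). The lid's bar must end along this x. Turned clockwise, the lugs pass under the rim's lips with 2 mm of vertical play.
- interlock (a joint): Sprung ring inside the collar, pushed round by the lid's lugs; rad, 0 at rest, growing clockwise. The lugs meet it after about 0.17 rad of lid turn from the white marks, so lid angle = value + 0.17: about 0.44 at the yellow marks. Clicks locked above 1.04; hard stop 1.08. If let go, the spring turns the lid back, with 0.035 N m at 0 and 0.1 N m at 0.44.
- spice_jar: Bystander, loose: spice jar, red cap, 44 mm diameter, 85 high (mm); origin under its centre.
- herb_jar: Bystander, loose: herb jar, green cap, 44 mm diameter, 85 high (mm); origin under its centre.
- steel_pan: Bystander, loose: open steel pan, 176 x 108 x 65 high (mm); origin under its centre.
- cup: Bystander, loose: white mug, 80 mm diameter, 90 high (mm); origin under its centre.
- spatula: Bystander, loose: spatula lying on the table, about 270 mm long, wooden handle; origin on its underside.
There are look-alikes about, which are no part of the job. There is more than one size of the part that bears lid_handle; the job needs the middle-sized.

How it is judged:
By the outcome, as a careful person would: the job done as asked, in the order asked, and still so for the second after the job is handed in, while the arm keeps its last pose, push and grip.
It also fails if it takes over 51 s, if anything falls off the work surface, if the arm or the gripper's body presses on something with over 40 N, if the wrist force passes 120 N, or if a joint passes its speed limit or range.

## Working session

There is one attempt and no reset: what is moved stays moved. The work goes in short steps, Python scripts to look and compute and a tool call to move; the robot and the scene stay as the last step left them, time stands still between calls to the robot, and variables do not carry over. Pictures are saved under pics/ and viewed, at most 10 in all, crops included, and the job is handed in when it is done.

Besides the shell and the picture viewer there is one more tool, called after "Call:" as a command line: name --pt "numbers of a row" for each row, then --argument value for the rest. jog_arm: Moves the arm, as the interface text tells. Its arguments: {"type":"object","properties":{"deltas":{"type":"array","items":{"type":"array","items":{"type":"number"}}},"grip_force":{"type":"number"}},"required":["deltas"]}

```bash
mkdir -p pics
cat > h.py <<'E'
import numpy as np, cv2
from bench import env, camera, recognise, masks_of
from scipy.spatial.transform import Rotation as R
def ray(p,uv):
    K=np.array(p["intrinsics"]);D=np.array(p["D"],float);T=np.array(p["world_from_camera"])
    u=cv2.undistortPoints(np.array(uv,float).reshape(-1,1,2),K,D).reshape(-1,2)
    d=np.c_[u[:,0],-u[:,1],-np.ones(len(u))]@T[:3,:3].T
    return T[:3,3],d
def atz(p,uv,z):
    o,d=ray(p,uv); return o+d*((z-o[2])/d[:,2])[:,None]
def proj(p,X):
    K=np.array(p["intrinsics"]);D=np.array(p["D"],float);T=np.linalg.inv(np.array(p["world_from_camera"]))
    c=np.array(X,float).reshape(-1,3)@T[:3,:3].T+T[:3,3]
    c=c*[1,-1,-1]
    return cv2.projectPoints(c,np.zeros(3),np.zeros(3),K,D)[0].reshape(-1,2)
E
python3 - <<'E'
from h import *
s=env.sense();print(s)
for n in("scene","top"):
    p=camera(n);cv2.imwrite(f"pics/{n}0.png",p["img"])
    print(n,np.round(p["world_from_camera"],2).tolist())
    for l in("lid_handle","keeper_seat","keeper_mouth","collar","half_marks"):
        for r in recognise(p,l): print(l,np.round(r["xyz"],0),round(r["confidence"],2),np.round(proj(p,r["xyz"])[0]))
E
```

```text
{'clock': 0.0, 'joint_pos': array([ 1.11481646,  0.33390004,  0.03990224,  1.46627533, -0.01338795,
        1.34331572, -0.0584928 ]), 'qvel': array([ 0.00039179,  0.00035662,  0.00012128,  0.00174171,  0.00036509,
       -0.00063705, -0.00131761]), 'joint_torque': array([ 1.66907867e-03, -6.58562922e+01,  1.36604290e+00, -4.05549181e+01,
        1.68593304e-02,  1.29278022e-02,  5.13401255e-05]), 'position': array([ 226.78199223, -608.59416746,  191.92675746]), 'tcp_rot': array([ 9.84133377e-01,  1.77428382e-01, -2.08977829e-04, -7.89004860e-04]), 'wrist_force': array([-0.85947457,  0.49085186,  0.06110274]), 'wrist_torque': array([-0.02520846, -0.00187891, -0.06892411]), 'gripper_force': 0.0, 'opening': 0.9996408835098547}
scene [[0.34, -0.64, 0.68, 1477.32], [0.94, 0.23, -0.26, -339.88], [0.01, 0.73, 0.68, 974.71], [0.0, 0.0, 0.0, 1.0]]
lid_handle [612. 179.  29.] 0.83 [328. 217.]
lid_handle [560. -24.  31.] 0.72 [267. 221.]
lid_handle [616. 328.  16.] 0.53 [366. 211.]
keeper_mouth [599. 160.   4.] 0.59 [321. 221.]
collar [ 646. -254.   88.] 0.57 [203. 244.]
half_marks [ 648. -255.   92.] 0.62 [203. 243.]
top [[-0.01, 0.99, -0.13, 458.0], [-1.0, -0.0, 0.01, -0.21], [0.01, 0.13, 0.99, 1313.08], [0.0, 0.0, 0.0, 1.0]]
lid_handle [542. -21.  33.] 0.83 [283. 232.]
lid_handle [614. 331.  18.] 0.78 [176. 211.]
lid_handle [600. 188.  22.] 0.56 [219. 215.]
keeper_seat [549. 173.   8.] 0.89 [224. 231.]
keeper_seat [713.  -8.  83.] 0.71 [279. 177.]
keeper_mouth [549. 169.   4.] 0.9 [225. 231.]
collar [ 591. -235.  103.] 0.59 [352. 214.]
half_marks [ 594. -239.  108.] 0.85 [354. 213.]
```

Run:
```python
import cv2
a=cv2.imread("pics/scene0.png");b=cv2.imread("pics/top0.png")
cv2.imwrite("pics/top0b.png",cv2.resize(b[100:350,100:470],(800,540),interpolation=cv2.INTER_CUBIC))
```

```text
(no output)
```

View pics/top0b.png

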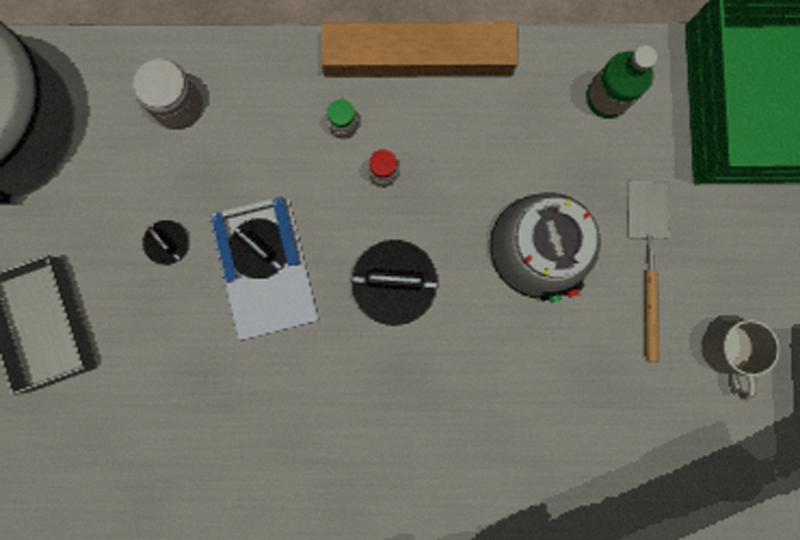

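View pics/scene0.png

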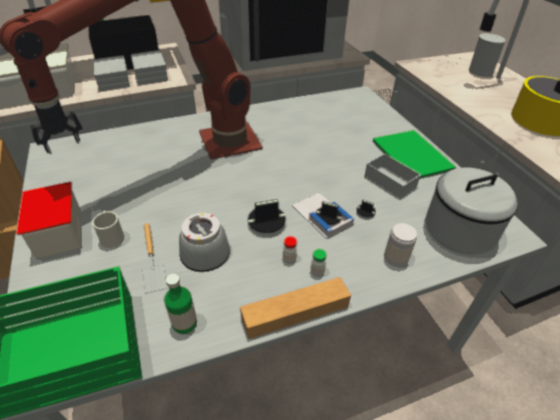

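The three lid look-alikes in the top image are at px (176,212), (283,230) and (219,215). The first is the small one and the second is the large one. The third is middle-sized and stands in the blue-lipped keeper, so it is the one meant. The grinder is at about (357,210). Next I'll work out the camera's position on the wrist and go by way of the collar.

```bash
cat >> h.py <<'E'
def go(tgt,yaw=None):
    "shift to tgt in tool units, and turn about tool z to bring tool x (mod 180) to world yaw deg"
    s=env.sense();r=R.from_quat(s["tcp_rot"]);M=r.as_matrix()
    cy=np.degrees(np.arctan2(M[1,0],M[0,0]))
    print("t",round(s["clock"],2),"pos",np.round(s["position"],1),"yaw",round(cy,2),"tilt",np.round(M[:2,2],4),"F",np.round(s["wrist_force"],1),"T",np.round(s["wrist_torque"],2),"op",round(s["opening"],3),"gf",round(s["gripper_force"],1))
    print("shift units (present axes)",np.round(M.T@(np.array(tgt)-s["position"])/25,3))
    if yaw is not None:
        d=(yaw-cy+90)%180-90; print("turn z units",round(-d/8,3))
E
python3 - <<'E'
from h import *
p=camera("wrist");s=env.sense()
M=R.from_quat(s["tcp_rot"]).as_matrix();T=np.array(p["world_from_camera"])
print("cam in tool",np.round(M.T@(T[:3,3]-s["position"]),1),np.round(M.T@T[:3,:3],3).tolist(),np.round(p["intrinsics"],1).tolist())
go([560,-250,300])
E
```

```text
cam in tool [ 7.430e+01 -1.000e-01 -1.807e+02] [[-0.0, 0.956, 0.292], [1.0, 0.0, 0.0], [0.0, 0.292, -0.956]] [[320.3, 0.0, 280.3], [0.0, 320.3, 207.1], [0.0, 0.0, 1.0]]
t 0.65 pos [ 227.  -609.   192.8] yaw 20.44 tilt [0. 0.] F [ 0.6 -0.3 -0.3] T [ 0.   -0.02  0.04] op 0.998 gf 0.0
shift units (present axes) [17.497 -8.806 -4.287]
```

Call:
jog_arm --pt "1 0.5 -0.25 -0.4 0 0 0" --pt "1 1 -0.5 -0.4 0 0 0" --pt "1 1 -0.5 -0.4 0 0 0" --pt "1 1 -0.5 -0.4 0 0 0" --pt "1 1 -0.5 -0.4 0 0 0" --pt "1 1 -0.5 -0.4 0 0 0" --pt "1 1 -0.5 -0.4 0 0 0" --pt "1 1 -0.5 -0.4 0 0 0"

```text
clock: 1.45
position: [371.3, -453.9, 274.2]
tcp_rot: [0.984, 0.178, 0.0, 0.0]
wrist_force: [-0.5, -0.8, 0.1]
opening: 0.997
gripper_force: 0.0
```

Call:
jog_arm --pt "1 1 -0.5 -0.4 0 0 0" --pt "1 1 -0.5 -0.4 0 0 0" --pt "1 1 -0.5 0 0 0 0" --pt "1 1 -0.5 0 0 0 0" --pt "1 1 -0.5 0 0 0 0" --pt "1 1 -0.5 0 0 0 0" --pt "1 1 -0.5 0 0 0 0" --pt "1 1 -0.5 0 0 0 0"

```text
clock: 2.25
position: [523.4, -290.1, 293.9]
tcp_rot: [0.984, 0.178, 0.0, 0.0]
wrist_force: [0.1, 0.1, 0.2]
opening: 0.995
gripper_force: 0.0
```

Call:
jog_arm --pt "1 1 -0.5 0 0 0 0" --pt "1 1 -0.5 0 0 0 0" --pt "1 0.5 -0.2 0 0 0 0" --pt "1 0 0 0 0 0 0" --pt "1 0 0 0 0 0 0"

```text
clock: 2.75
position: [569.9, -243.0, 293.0]
tcp_rot: [0.984, 0.177, -0.0, 0.0]
wrist_force: [-0.7, -0.7, -0.4]
opening: 0.997
gripper_force: 0.0
```

Run:
```python
from h import *
p=camera("wrist");np.save("pics/w1.npy",{k:p[k] for k in p},allow_pickle=True)
cv2.imwrite("pics/w1.png",p["img"])
go([590,-238,280])
for l in("collar","half_marks"):
    for r in recognise(p,l): print(l,np.round(r["xyz"],1),round(r["confidence"],2),np.round(proj(p,r["xyz"])[0]))
print(np.round(proj(p,[[590,-238,120]])))
```

```text
t 2.8 pos [ 569.6 -243.7  293.1] yaw 20.34 tilt [-0.0004 -0.0008] F [-0.8 -0.2 -0.4] T [-0.05 -0.03  0.  ] op 1.004 gf 0.0
shift units (present axes) [0.845 0.069 0.522]
collar [ 606.5 -244.6  107.1] 0.65 [293. 147.]
half_marks [ 608.7 -244.5  102.7] 0.88 [293. 144.]
[[282. 160.]]
```

View pics/w1.png

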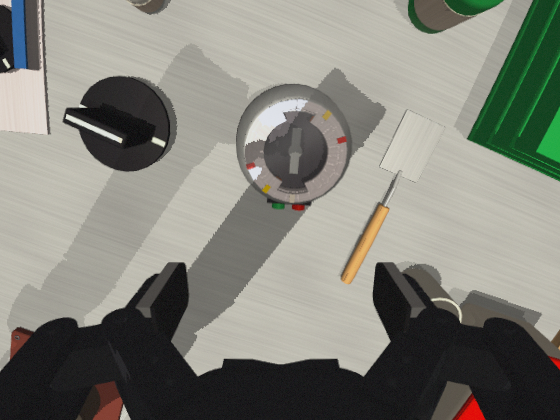

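The wrist image shows the collar centred near (294,149). Its yellow marks are at (327,115) and (266,188), and its red marks at (342,140) and (251,166). I'll fit those.

```bash
cat >> h.py <<'E'
def collar(p,z=120,c0=(590,-238)):
    hsv=cv2.cvtColor(p["img"],cv2.COLOR_BGR2HSV);out={}
    for n,(lo,hi) in {"yellow":((18,110,90),(32,255,255)),"red":((0,130,90),(8,255,255))}.items():
        m=cv2.inRange(hsv,lo,hi)
        if n=="red": m|=cv2.inRange(hsv,(172,130,90),(180,255,255))
        k,_,st,ce=cv2.connectedComponentsWithStats(m)
        pts=[]
        for i in range(1,k):
            w=atz(p,ce[i],z)[0]; d=np.hypot(w[0]-c0[0],w[1]-c0[1])
            if st[i,4]>=4 and d<62: pts.append(w[:2]);print(n,st[i,4],np.round(ce[i],1),np.round(w,1),"r",round(d,1))
        if len(pts)==2:
            d=pts[0]-pts[1];print(n,"centre",np.round((pts[0]+pts[1])/2,1),"sep",round(np.hypot(*d),1),"yaw",round(np.degrees(np.arctan2(d[1],d[0]))%180,2))
E
python3 - <<'E'
from h import *
p=np.load("pics/w1.npy",allow_pickle=True).item()
collar(p,120,(600,-243))
cv2.imwrite("pics/w1c.png",cv2.resize(p["img"][70:220,220:370],(750,600),interpolation=cv2.INTER_CUBIC))
p=camera("top");collar(p,120,(590,-238))
E
```

```text
yellow 44 [326.4 114.9] [ 651.8 -265.   120. ] r 56.2
yellow 45 [265.8 188.6] [ 552.9 -231.7  120. ] r 48.5
yellow centre [ 602.3 -248.4] sep 104.3 yaw 161.38
red 41 [341.4 139.5] [ 633.5 -290.3  120. ] r 58.0
red 34 [250.2 165.5] [ 571.7 -206.5  120. ] r 46.1
red centre [ 602.6 -248.4] sep 104.1 yaw 126.39
yellow 4 [352.  225.8] [ 554.3 -230.   120. ] r 36.5
red 4 [344.  219.8] [ 572.7 -206.2  120. ] r 36.2
```

View pics/w1c.png

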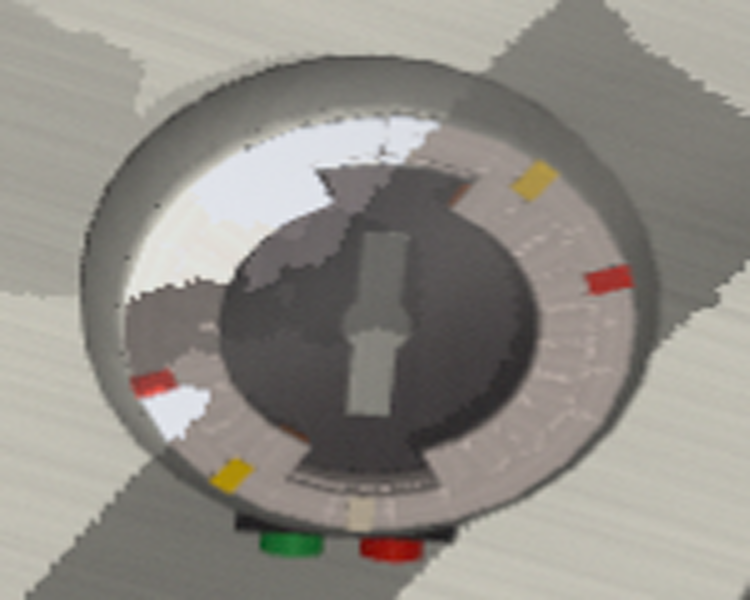

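The yellow and red fits agree: the centre is (602.4,-248.4) and the white marks' yaw is 16.4°, so the yellow is -18.6°. Now to the keeper.

Call:
jog_arm --pt "1 0.2 -0.5 0 0 0 0" --pt "1 0.4 -1 0 0 0 0" --pt "1 0.4 -1 0 0 0 0" --pt "1 0.4 -1 0 0 0 0" --pt "1 0.4 -1 0 0 0 0" --pt "1 0.4 -1 0 0 0 0" --pt "1 0.4 -1 0 0 0 0" --pt "1 0.4 -1 0 0 0 0"

```text
clock: 3.75
position: [574.9, -38.5, 293.0]
tcp_rot: [0.984, 0.178, 0.0, 0.0]
wrist_force: [-0.2, 0.2, 0.4]
opening: 1.003
gripper_force: 0.0
```

Call:
jog_arm --pt "1 0.4 -1 0.2 0 0 0" --pt "1 0.4 -1 0.2 0 0 0" --pt "1 0.4 -1 0.2 0 0 0" --pt "1 0.4 -1 0.2 0 0 0" --pt "1 0.4 -1 0.2 0 0 0" --pt "1 0.4 -1 0.2 0 0 0" --pt "1 0.4 -1 0.1 0 0 0" --pt "1 0.4 -0.8 0 0 0 0"

```text
clock: 4.55
position: [581.1, 172.6, 260.1]
tcp_rot: [0.984, 0.178, -0.0, -0.0]
wrist_force: [0.7, 0.8, -0.6]
opening: 0.999
gripper_force: 0.0
```

Call:
jog_arm --pt "0.6 0 0 0 0 0 -0.9" --pt "0.6 0 0 0 0 0 -0.9" --pt "0.6 0 0 0 0 0 -0.9" --pt "0.6 0 0 0 0 0 -0.8" --pt "0.6 0 0 0 0 0 0"

```text
clock: 5.05
position: [581.7, 170.8, 260.4]
tcp_rot: [0.912, 0.411, 0.0, -0.0]
wrist_force: [0.0, 0.2, -0.4]
opening: 0.605
gripper_force: 0.0
```

Run:
```python
from h import *
p=camera("wrist");np.save("pics/w2.npy",{k:p[k] for k in p},allow_pickle=True)
cv2.imwrite("pics/w2.png",p["img"])
go([605,185,280],48)
for l in("lid_handle","keeper_seat","keeper_mouth"):
    for r in recognise(p,l): print(l,np.round(r["xyz"],1),round(r["confidence"],2),np.round(proj(p,r["xyz"])[0]))
```

```text
t 5.1 pos [581.8 170.7 260.5] yaw 48.31 tilt [0.0001 0.0001] F [-0.   0.9 -1.1] T [-0.    0.    0.04] op 0.602 gf 0.0
shift units (present axes) [ 1.045  0.313 -0.781]
turn z units 0.039
lid_handle [604.2 192.9  26.5] 0.77 [282. 145.]
lid_handle [613.7 327.   16.3] 0.7 [216.  57.]
lid_handle [552.4  -0.8  28.9] 0.6 [344. 271.]
keeper_seat [549.7 182.2   9.3] 0.75 [258. 176.]
keeper_seat [602.5 188.7  29.6] 0.37 [284. 148.]
keeper_mouth [553.2 183.1   4.2] 0.68 [259. 173.]
```

View pics/w2.png

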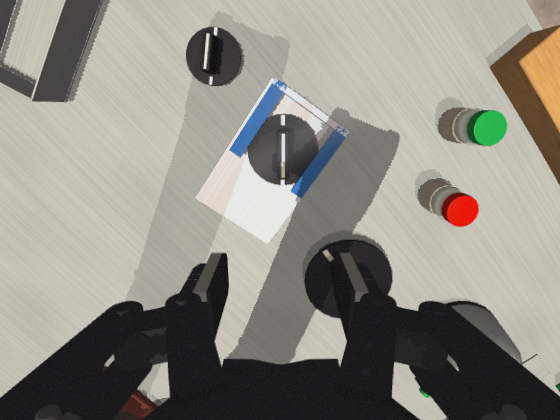

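The lid is centred near (283,149), with its bar upright in the image between its white marks at (283,119) and (282,181). The blue lips run from (280,82) to (237,155) and from (345,133) to (300,195). Fitting next.

```bash
cat >> h.py <<'E'
def keeper(p,c0=(282,149),box=(60,220,215,365)):
    y0,y1,x0,x1=box
    hsv=cv2.cvtColor(p["img"],cv2.COLOR_BGR2HSV)
    m=cv2.inRange(hsv,(100,120,40),(130,255,255)); k,lab,st,ce=cv2.connectedComponentsWithStats(m)
    c=[]
    for i in np.argsort(-st[1:,4])[:2]+1:
        yx=np.argwhere(lab==i)[:,::-1]
        w=atz(p,yx,32)[:,:2].astype(np.float32)
        r=cv2.minAreaRect(w);b=cv2.boxPoints(r);e=b-np.roll(b,1,0);l=e[np.argmax(np.hypot(*e.T))]
        print("lip",st[i,4],np.round(r[0],1),np.round(r[1],1),"yaw",round(np.degrees(np.arctan2(l[1],l[0]))%180,2));c.append(np.array(r[0]))
    print("lips mid",np.round((c[0]+c[1])/2,1),"across yaw",round((np.degrees(np.arctan2(*(c[0]-c[1])[::-1]))+90)%180,2),"sep",round(np.hypot(*(c[0]-c[1])),1))
E
python3 - <<'E'
from h import *
p=np.load("pics/w2.npy",allow_pickle=True).item()
keeper(p)
# bar: white marks
g=p["img"][100:200,235:330]
cv2.imwrite("pics/w2c.png",cv2.resize(p["img"][70:220,210:360],(600,600),interpolation=cv2.INTER_CUBIC))
# flange ellipse via network mask
for r in masks_of(p,"lid_handle")[:3]:
    m=r["mask"].astype(np.uint8);yx=np.argwhere(m)
    print(r["confidence"],m.sum(),yx.mean(0)[::-1],yx.min(0)[::-1],yx.max(0)[::-1])
print(np.round(atz(p,[[283,119],[282,181]],26),1))
E
```

```text
lip 1097 [602.3 238. ] [103.3  17.1] yaw 14.04
lip 885 [621.1 145.4] [95.7 17.3] yaw 14.08
lips mid [611.7 191.7] across yaw 11.47 sep 94.5
0.86 3120 [343.05673077 271.53333333] [305 239] [392 317]
0.75 9157 [266.96013978 166.25925521] [196  79] [347 243]
0.73 2536 [212.9238959   55.75828076] [186  27] [240  85]
[[625.7 216.3  26. ]
 [572.2 157.4  26. ]]
```

View pics/w2c.png

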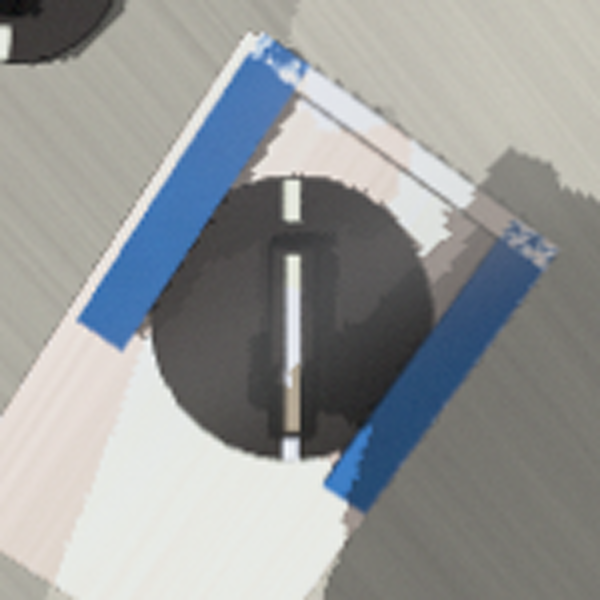

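Run:
```python
from h import *
p=np.load("pics/w2.npy",allow_pickle=True).item()
a=atz(p,[[283,133.7],[283,178.2]],76);print("bar top",np.round(a,1),a.mean(0).round(1),np.hypot(*(a[0]-a[1])[:2]),np.degrees(np.arctan2(*(a[0]-a[1])[1::-1])))
b=atz(p,[[283,114.2],[282.7,185.2]],26);print("flange",np.round(b,1),b.mean(0).round(1),np.hypot(*(b[0]-b[1])[:2]),np.degrees(np.arctan2(*(b[0]-b[1])[1::-1])))
n=np.array([-np.sin(np.radians(14.06)),np.cos(np.radians(14.06))]);u=np.array([n[1],-n[0]])
for c in(a.mean(0),b.mean(0)): print("lat",c[:2]@n,"along",c[:2]@u)
go([*(a.mean(0)[:2]),100],48.3)
```

```text
bar top [[615.8 205.5  76. ]
 [582.3 167.4  76. ]] [599.  186.5  76. ] 50.702789159135115 48.67761256061438
flange [[629.6 220.7  26. ]
 [569.1 152.5  26. ]] [599.3 186.6  26. ] 91.13666587947202 48.42596077578924
lat 35.37171282373208 along 626.379120625292
lat 35.39461292650088 along 626.7020440199069
t 5.3 pos [582.  170.4 260.4] yaw 48.33 tilt [-0. -0.] F [ 0.4 -0.4 -0.5] T [0.01 0.01 0.02] op 0.6 gf 0.0
shift units (present axes) [0.932 0.082 6.415]
turn z units 0.003
```

Two cues agree: the lid axis is at (599.2,186.6) and the bar's yaw is 48.5°. The keeper's yaw is 14.06°. Now descend on the bar.

Call:
jog_arm --pt "0.4 0.5 0.08 0.5 0 0 0" --pt "0.4 0.43 0 1 0 0 0" --pt "0.4 0 0 1 0 0 0" --pt "0.4 0 0 1 0 0 0" --pt "0.4 0 0 1 0 0 0" --pt "0.4 0 0 1 0 0 0" --pt "0.4 0 0 0.9 0 0 0" --pt "0.4 0 0 0 0 0 0"

```text
clock: 6.1
position: [597.0, 186.0, 96.0]
tcp_rot: [0.912, 0.41, -0.003, -0.001]
wrist_force: [-0.7, -0.1, 0.0]
opening: 0.399
gripper_force: 0.0
```

Run:
```python
from h import *
p=camera("wrist");np.save("pics/w3.npy",{k:p[k] for k in p},allow_pickle=True)
go([599.2,186.6,38],48.5)
cv2.imwrite("pics/w3.png",p["img"])
```

```text
t 6.15 pos [598.1 186.5  98.4] yaw 48.43 tilt [-0.0035 -0.0005] F [ 0.9 -0.1  0.9] T [-0.09 -0.02  0.01] op 0.405 gf 0.0
shift units (present axes) [0.04  0.035 2.414]
turn z units -0.009
```

View pics/w3.png

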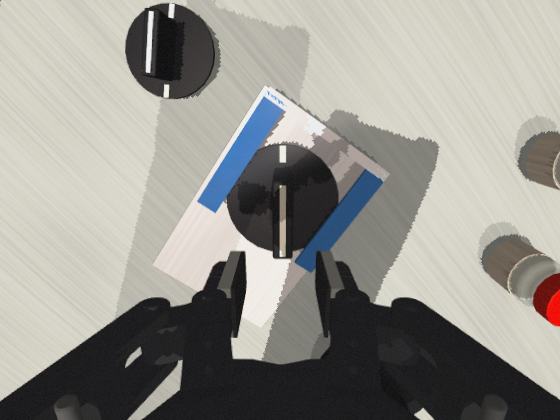

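Now the lid is at (282,197), with the bar stripe from (283,185) to (283,257), midway between the fingers. I'll re-measure from here.

Run:
```python
from h import *
p=np.load("pics/w3.npy",allow_pickle=True).item()
keeper(p)
a=atz(p,[[282.8,185.5],[282.8,256.5]],76);print("bar",np.round(a,1),a.mean(0).round(1),np.hypot(*(a[0]-a[1])[:2]))
b=atz(p,[[283,142.5],[283,252.5]],26);print("fl",np.round(b,1),b.mean(0).round(1))
go([599.2,186.6,38],48.5)
```

```text
lip 2781 [598.3 237.1] [95.8 17.2] yaw 14.09
lip 2347 [621.5 145.5] [96.4 18.4] yaw 14.11
lips mid [609.9 191.3] across yaw 14.21 sep 94.4
bar [[616.2 205.7  76. ]
 [582.9 168.1  76. ]] [599.5 186.9  76. ] 50.18351942457424
fl [[631.1 222.1  26. ]
 [569.5 152.4  26. ]] [600.3 187.2  26. ]
t 6.15 pos [598.1 186.5  98.4] yaw 48.43 tilt [-0.0035 -0.0005] F [ 0.9 -0.1  0.9] T [-0.09 -0.02  0.01] op 0.405 gf 0.0
shift units (present axes) [0.04  0.035 2.414]
turn z units -0.009
```

Call:
jog_arm --pt "0.4 0 0 0.8 0 0 0" --pt "0.4 0 0 0.8 0 0 0" --pt "0.4 0 0 0.8 0 0 0" --pt "0.4 0 0 0 0 0 0" --pt "0 0 0 0 0 0 0" --pt "0 0 0 0 0 0 0" --pt "0 0 0 0 0 0 0" --pt "0 0 0 0 0 0 0" --grip_force 60

```text
clock: 6.95
position: [599.7, 186.6, 41.3]
tcp_rot: [0.912, 0.41, 0.001, 0.0]
wrist_force: [0.8, 0.0, -0.4]
opening: 0.002
gripper_force: 0.0
```

Run:
```python
from h import *
s=env.sense();d=np.array([-np.cos(np.radians(14.1)),-np.sin(np.radians(14.1)),0])
go(s["position"]+90*d,48.5)
```

```text
t 6.95 pos [599.7 186.6  41.3] yaw 48.43 tilt [0.0014 0.0004] F [ 0.8  0.  -0.4] T [ 0.02  0.02 -0.04] op 0.002 gf 0.0
shift units (present axes) [-2.973 -2.03  -0.005]
turn z units -0.009
```

The fingers shut on nothing. I'll look.

Run:
```python
from h import *
p=camera("wrist");np.save("pics/w4.npy",{k:p[k] for k in p},allow_pickle=True)
s=env.sense();print(s["opening"],s["gripper_force"])
cv2.imwrite("pics/w4.png",p["img"])
keeper(p)
```

```text
0.0013003101055491847 0.0
lip 4748 [602.5 238.1] [104.2  17.4] yaw 14.28
lip 3424 [630.8 148. ] [92.6 18.6] yaw 13.99
lips mid [616.6 193.1] across yaw 17.45 sep 94.4
```

View pics/w4.png

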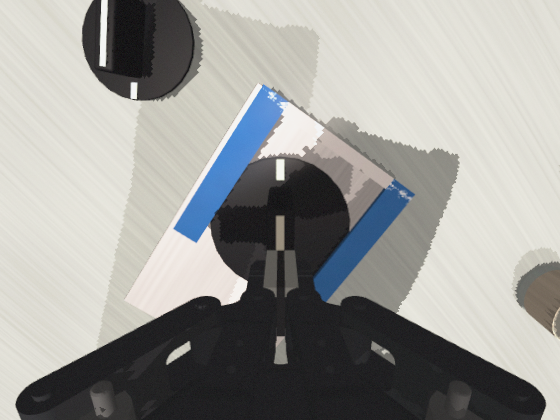

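Run:
```python
from h import *
a=np.load("pics/w3.npy",allow_pickle=True).item()["img"][170:360,205:355]
p=np.load("pics/w4.npy",allow_pickle=True).item();b=p["img"][170:360,205:355].copy()
f=lambda i:cv2.resize(np.clip(i.astype(float)*2.2,0,255).astype(np.uint8),(395,500),interpolation=cv2.INTER_CUBIC)
cv2.imwrite("pics/cmp.png",np.hstack([f(a),f(b)]))
s=env.sense();M=R.from_quat(s["tcp_rot"]).as_matrix();P=s["position"]
for off in([0,0,0],[0,7,0],[0,-7,0],[11,7,-19],[11,-7,-19],[28,7,-35],[28,-7,-35]):
    print(off,np.round((proj(p,P+M@np.array(off))[0]-[205,170])*2.633+[395,0]))
```

```text
[0, 0, 0] [594. 177.]
[0, 7, 0] [624. 177.]
[0, -7, 0] [564. 177.]
[11, 7, -19] [628. 163.]
[11, -7, -19] [560. 163.]
[28, 7, -35] [633. 108.]
[28, -7, -35] [556. 108.]
```

View pics/cmp.png

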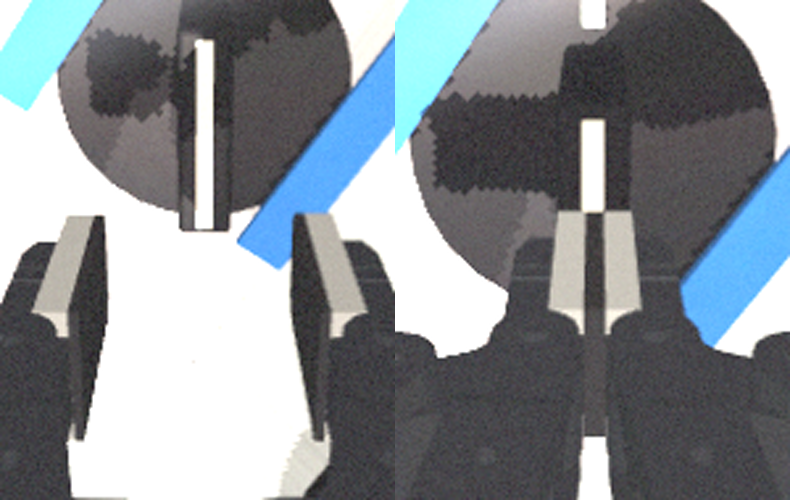

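The enlarged pair (w3 left, w4 right) shows that the bar was missed by height. The shut pads end at (595,212) in the crop, above the bar, and the bar carries on under them. Pad spacing and row both put the real fingertips about 42 mm short of the reported TCP, with no sideways offset. I'll open, go 40 mm lower watching the force, and close again.

Call:
jog_arm --pt "0.4 0 0 0 0 0 0" --pt "0.4 0 0 0 0 0 0" --pt "0.4 0 0 0 0 0 0" --pt "0.4 0 0 0.2 0 0 0" --pt "0.4 0 0 0.2 0 0 0"

```text
clock: 7.5
position: [599.1, 186.4, 29.9]
tcp_rot: [0.912, 0.41, 0.0, 0.0]
wrist_force: [-0.0, 0.1, 0.1]
opening: 0.404
gripper_force: 0.0
```

Call:
jog_arm --pt "0.4 0 0 0.2 0 0 0" --pt "0.4 0 0 0.2 0 0 0" --pt "0.4 0 0 0.2 0 0 0" --pt "0.4 0 0 0 0 0 0"

```text
clock: 7.9
position: [598.5, 186.2, 14.3]
tcp_rot: [0.912, 0.41, -0.001, -0.0]
wrist_force: [-0.0, 0.3, 0.3]
opening: 0.4
gripper_force: 0.0
```

Run:
```python
from h import *
p=camera("wrist");np.save("pics/w5.npy",{k:p[k] for k in p},allow_pickle=True)
go([599.7,187,0],48.5)
print(np.round(proj(p,[[582.6,167.7,76],[616.2,205.7,76],[599.7,187,76]])))
for r in recognise(p,"lid_handle")[:2]: print(np.round(r["xyz"],1),r["confidence"])
```

```text
t 7.95 pos [598.8 186.3  14.9] yaw 48.44 tilt [-0.0008 -0.0001] F [-0.1  0.3 -0.1] T [ 0.04  0.04 -0.02] op 0.402 gf 0.0
shift units (present axes) [0.044 0.009 0.594]
turn z units -0.007
[[281. 340.]
 [281. 235.]
 [282. 290.]]
[586.1  27.9  31.2] 0.91
[607.8 198.2  28.7] 0.73
```

Call:
jog_arm --pt "0.4 0.04 0 0.2 0 0 0" --pt "0.4 0 0 0.2 0 0 0" --pt "0.4 0 0 0.16 0 0 0" --pt "0.4 0 0 0 0 0 0" --pt "0 0 0 0 0 0 0" --pt "0 0 0 0 0 0 0" --pt "0 0 0 0 0 0 0" --pt "0 0 0 0 0 0 0" --grip_force 60

```text
clock: 8.8
position: [599.8, 187.2, 1.5]
tcp_rot: [0.912, 0.41, 0.0, -0.0]
wrist_force: [0.6, 0.1, 0.1]
opening: 0.156
gripper_force: 58.6
```

Run:
```python
from h import *
s=env.sense();d=np.array([-np.cos(np.radians(14.1)),-np.sin(np.radians(14.1)),0])
go(s["position"]+90*d,48.5)
p=camera("wrist");np.save("pics/w6.npy",{k:p[k] for k in p},allow_pickle=True)
```

```text
t 8.8 pos [599.8 187.2   1.5] yaw 48.44 tilt [0.0002 0.0002] F [0.6 0.1 0.1] T [ 0.07 -0.02 -0.01] op 0.156 gf 58.6
shift units (present axes) [-2.973e+00 -2.031e+00 -1.000e-03]
turn z units -0.007
```

Gripped: opening 0.156, 58 N. Now slide it straight out along the keeper's -x.

Call:
jog_arm --pt "0 -0.19 -0.13 0 0 0 0" --pt "0 -0.38 -0.26 0 0 0 0" --pt "0 -0.38 -0.26 0 0 0 0" --pt "0 -0.38 -0.26 0 0 0 0" --pt "0 -0.38 -0.26 0 0 0 0" --pt "0 -0.38 -0.26 0 0 0 0" --pt "0 -0.38 -0.26 0 0 0 0" --pt "0 -0.38 -0.26 0 0 0 0"

```text
clock: 9.65
position: [515.1, 166.0, 1.5]
tcp_rot: [0.912, 0.41, 0.0, 0.0]
wrist_force: [-0.2, -0.2, -1.7]
opening: 0.156
gripper_force: 58.6
```

Call:
jog_arm --pt "0 -0.19 -0.13 0 0 0 0" --pt "0 0 0 0 0 0 0"

```text
clock: 9.85
position: [509.0, 164.3, 1.4]
tcp_rot: [0.912, 0.41, -0.001, 0.0]
wrist_force: [-5.7, -1.7, 8.6]
opening: 0.155
gripper_force: 60.2
```

Run:
```python
from h import *
p=camera("wrist");np.save("pics/w7.npy",{k:p[k] for k in p},allow_pickle=True)
go([602.4,-248.4,160],16.4)
keeper(p)
q=np.load("pics/w6.npy",allow_pickle=True).item()
# marks of the lid in wrist view before/after the slide (fixed in tool if grip held)
for w in(q,p):
    g=cv2.cvtColor(w["img"],cv2.COLOR_BGR2GRAY)
    print([int(x) for x in g[150:300:6,281]])
```

```text
t 9.9 pos [509.  164.3   1.5] yaw 48.44 tilt [-0.0021 -0.0012] F [-7.  -2.3 11.6] T [-0.39  1.43  0.08] op 0.157 gf 60.4
shift units (present axes) [-9.889 13.742 -6.329]
turn z units 4.005
lip 7482 [621.1 145.7] [96.3 18.9] yaw 14.0
lip 5264 [581.1 232.9] [60.8 17.2] yaw 13.9
lips mid [601.1 189.3] across yaw 24.65 sep 96.0
[241, 243, 229, 105, 245, 245, 245, 149, 52, 26, 23, 26, 24, 19, 19, 23, 29, 122, 147, 145, 148, 145, 147, 147, 148]
[212, 215, 209, 84, 237, 237, 238, 129, 45, 26, 20, 20, 16, 21, 23, 20, 26, 100, 127, 128, 128, 126, 128, 127, 128]
```

The lid is out (93 mm) and the grip is unchanged. Lift, checking that the pressing force goes.

Call:
jog_arm --pt "0 0 0 -0.3 0 0 0" --pt "0 0 0 -0.8 0 0 0" --pt "0 0 0 -1 0 0 0" --pt "0 0 0 -1 0 0 0" --pt "0 0 0 -1 0 0 0" --pt "0 0 0 -1 0 0 0" --pt "0 0 0 -1 0 0 0" --pt "0 0 0 -0.6 0 0 0"

```text
clock: 10.7
position: [510.8, 165.0, 170.7]
tcp_rot: [0.912, 0.41, 0.001, 0.0]
wrist_force: [0.4, -0.3, -2.1]
opening: 0.155
gripper_force: 58.6
```

Call:
jog_arm --pt "0 0 0 0 0 0 0.8" --pt "0 0 0 0 0 0 0.8" --pt "0 0 0 0 0 0 0.8" --pt "0 0 0 0 0 0 0.8" --pt "0 0 0 0 0 0 0.8" --pt "0 0 0 0 0 0 0" --pt "0 0 0 0 0 0 0"

```text
clock: 11.4
position: [510.2, 164.8, 168.5]
tcp_rot: [0.989, 0.145, -0.0, -0.0]
wrist_force: [0.1, -0.4, -1.5]
opening: 0.157
gripper_force: 58.6
```

Run:
```python
from h import *
p=camera("wrist");np.save("pics/w8.npy",{k:p[k] for k in p},allow_pickle=True)
go([602.4,-248.4,165],16.4)
g=cv2.cvtColor(p["img"],cv2.COLOR_BGR2GRAY)
print([int(x) for x in g[150:300:6,281]])
for n,r in [(n,r) for n in("w6","w8") for r in [np.load(f"pics/{n}.npy",allow_pickle=True).item()]]:
    gg=cv2.cvtColor(r["img"],cv2.COLOR_BGR2GRAY)
    for y in(172,182,188,240): print(n,y,[int(x) for x in gg[y,268:296]])
```

```text
t 11.45 pos [510.3 164.7 168.6] yaw 16.62 tilt [-0.0006 -0.    ] F [-0.3 -0.4 -2.1] T [ 0.01  0.03 -0.01] op 0.16 gf 58.6
shift units (present axes) [-1.195 16.889  0.141]
turn z units 0.028
[142, 139, 133, 84, 143, 143, 142, 142, 48, 25, 30, 19, 22, 22, 17, 23, 28, 117, 141, 140, 140, 139, 140, 139, 141]
w6 172 [80, 80, 84, 83, 83, 81, 88, 140, 218, 218, 217, 219, 218, 219, 218, 219, 218, 205, 73, 72, 69, 71, 69, 67, 65, 61, 53, 46]
w6 182 [72, 70, 69, 70, 71, 68, 67, 155, 245, 245, 245, 245, 245, 245, 245, 245, 245, 241, 41, 58, 64, 62, 62, 61, 60, 60, 58, 58]
w6 188 [67, 66, 66, 64, 64, 64, 62, 155, 245, 245, 245, 245, 245, 245, 244, 227, 148, 136, 28, 27, 31, 29, 31, 26, 31, 31, 29, 32]
w6 240 [21, 24, 17, 23, 26, 24, 25, 28, 23, 25, 28, 19, 25, 23, 23, 22, 26, 20, 26, 22, 19, 27, 22, 22, 22, 22, 27, 20]
w8 172 [66, 64, 64, 62, 60, 60, 61, 77, 126, 125, 123, 125, 126, 124, 124, 123, 124, 115, 58, 53, 52, 51, 50, 48, 47, 45, 46, 41]
w8 182 [44, 39, 42, 40, 42, 38, 37, 77, 144, 142, 141, 142, 142, 144, 141, 141, 141, 131, 32, 30, 30, 30, 27, 28, 36, 40, 38, 43]
w8 188 [34, 33, 33, 34, 32, 28, 27, 74, 142, 141, 143, 143, 144, 141, 142, 143, 142, 130, 27, 34, 30, 26, 29, 28, 27, 25, 28, 37]
w8 240 [22, 24, 20, 19, 25, 23, 25, 19, 23, 24, 18, 23, 20, 23, 17, 25, 23, 26, 27, 24, 25, 22, 26, 26, 24, 18, 21, 21]
```

The lid hangs straight, with its marks in the same columns as before. Go towards the collar and stop 100 mm short to re-measure it from near.

Call:
jog_arm --pt "0 0 0.5 0 0 0 0" --pt "0 -0.1 1 0 0 0 0" --pt "0 -0.1 1 0 0 0 0" --pt "0 -0.1 1 0 0 0 0" --pt "0 -0.1 1 0 0 0 0" --pt "0 -0.1 1 0 0 0 0" --pt "0 -0.1 1 0 0 0 0" --pt "0 -0.1 1 0 0 0 0"

```text
clock: 12.25
position: [546.8, -22.3, 168.8]
tcp_rot: [0.99, 0.143, -0.0, 0.0]
wrist_force: [0.1, 0.0, -2.0]
opening: 0.158
gripper_force: 58.6
```

Call:
jog_arm --pt "0 -0.1 1 0 0 0 0" --pt "0 -0.1 1 0 0 0 0" --pt "0 -0.1 1 0 0 0 0" --pt "0 -0.1 1 0 0 0 0" --pt "0 -0.1 1 0 0 0 0" --pt "0 0 0.5 0 0 0 0" --pt "0 0 0 0 0 0 0" --pt "0 0 0 0 0 0 0"

```text
clock: 13.05
position: [573.5, -154.4, 168.7]
tcp_rot: [0.99, 0.143, -0.0, -0.0]
wrist_force: [-0.4, 0.3, -1.6]
opening: 0.156
gripper_force: 58.6
```

Run:
```python
from h import *
p=camera("wrist");np.save("pics/w9.npy",{k:p[k] for k in p},allow_pickle=True)
go([602.4,-248.4,165],16.4)
collar(p,120,(602,-248))
```

```text
t 13.1 pos [ 573.6 -153.8  168.8] yaw 16.55 tilt [-0.0001  0.0009] F [-0.   0.9 -2.6] T [-0.04  0.01 -0.  ] op 0.157 gf 58.6
shift units (present axes) [0.025 3.954 0.148]
turn z units 0.019
yellow 109 [456.8 154.8] [ 652.1 -264.9  120. ] r 52.9
yellow 74 [367.2 261.2] [ 553.9 -232.   120. ] r 50.7
yellow centre [ 603.  -248.5] sep 103.6 yaw 161.48
red 93 [476.  188.4] [ 633.5 -290.4  120. ] r 52.8
```

Call:
jog_arm --pt "0 0.03 0.7 0 0 0 0" --pt "0 0 1 0 0 0 0" --pt "0 0 1 0 0 0 0" --pt "0 0 0.85 0 0 0 0" --pt "0 0 0.4 0.5 0 0 0" --pt "0 0 0 0.6 0 0 0" --pt "0 0 0 0.6 0 0 0" --pt "0 0 0 0 0 0 0"

```text
clock: 13.9
position: [600.4, -247.5, 122.6]
tcp_rot: [0.99, 0.144, -0.002, -0.002]
wrist_force: [-1.2, -0.7, -2.0]
opening: 0.158
gripper_force: 58.6
```

Run:
```python
from h import *
p=camera("wrist")
go([602.4,-248.4,101.5],16.45)
collar(p,120,(602,-248))
```

```text
t 13.95 pos [ 601.2 -248.   124.3] yaw 16.55 tilt [-0.0031  0.0018] F [ 0.1 -0.4 -2.1] T [ 0.01 -0.04  0.02] op 0.154 gf 58.6
shift units (present axes) [0.042 0.031 0.914]
turn z units 0.012
yellow 184 [335.5 163.1] [ 652.4 -265.   120. ] r 53.2
red 147 [364.9 205. ] [ 633.6 -290.3  120. ] r 52.8
```

Call:
jog_arm --pt "0 0 0 0 0 0 0" --pt "0 0 0 0.15 0 0 0" --pt "0 0 0 0.15 0 0 0" --pt "0 0 0 0.15 0 0 0" --pt "0 0 0 0.1 0 0 0" --pt "0 0 0 0 0 0 0"

```text
clock: 14.55
position: [602.0, -249.9, 112.0]
tcp_rot: [0.99, 0.143, -0.0, -0.0]
wrist_force: [-0.5, 0.1, -1.3]
opening: 0.155
gripper_force: 58.7
```

Run:
```python
from h import *
go([602.4,-248.4,101.5],16.45)
```

```text
t 14.55 pos [ 602.  -249.9  112. ] yaw 16.44 tilt [-0.0007  0.0003] F [-0.5  0.1 -1.3] T [-0.01  0.02  0.02] op 0.155 gf 58.7
shift units (present axes) [ 0.032 -0.052  0.421]
turn z units -0.002
```

The foot is already below the rim with no contact force. Correct slightly and lower to the seat.

Call:
jog_arm --pt "0 0.02 -0.05 0.08 0 0 0" --pt "0 0 0 0.12 0 0 0" --pt "0 0 0 0.12 0 0 0" --pt "0 0 0 0.06 0 0 0" --pt "0 0 0 0 0 0 0"

```text
clock: 15.05
position: [602.2, -248.6, 102.7]
tcp_rot: [0.99, 0.143, -0.0, -0.0]
wrist_force: [1.2, -0.5, -2.1]
opening: 0.159
gripper_force: 58.7
```

Run:
```python
from h import *
go([602.4,-248.4,101.5],16.45)
```

```text
t 15.05 pos [ 602.2 -248.6  102.7] yaw 16.44 tilt [-0.0006  0.0002] F [ 1.2 -0.5 -2.1] T [ 0.03  0.02 -0.  ] op 0.159 gf 58.7
shift units (present axes) [ 0.009 -0.005  0.046]
turn z units -0.001
```

Seating: small steps until the upward force shows.

Call:
jog_arm --pt "0 0 0 0.04 0 0 0" --pt "0 0 0 0.04 0 0 0" --pt "0 0 0 0 0 0 0"

```text
clock: 15.35
position: [602.6, -248.6, 101.5]
tcp_rot: [0.99, 0.143, 0.0, 0.0]
wrist_force: [-1.5, 0.6, 0.9]
opening: 0.156
gripper_force: 59.3
```

Run:
```python
from h import *
go([602.4,-248.4,101.5],16.45)
```

```text
t 15.35 pos [ 602.6 -248.6  101.5] yaw 16.44 tilt [ 0.0004 -0.0002] F [-1.5  0.6  0.9] T [ 0.06  0.21 -0.03] op 0.156 gf 59.3
shift units (present axes) [-0.005 -0.011  0.   ]
turn z units -0.001
```

Seated: z is as computed and the lid rests on the rim. Twist half-way first, clockwise (tool z positive).

Call:
jog_arm --pt "0 0 0 0.01 0 0 0.2" --pt "0 0 0 0 0 0 0.5" --pt "0 0 0 0 0 0 0.5" --pt "0 0 0 0 0 0 0.5" --pt "0 0 0 0 0 0 0.5" --pt "0 0 0 0 0 0 0"

```text
clock: 15.95
position: [603.0, -248.6, 101.5]
tcp_rot: [1.0, -0.011, 0.001, 0.0]
wrist_force: [-0.5, -0.2, 2.9]
opening: 0.157
gripper_force: 59.6
```

Run:
```python
from h import *
go([602.4,-248.4,101.5],-18.55)
```

```text
t 15.95 pos [ 603.  -248.6  101.5] yaw -1.28 tilt [ 0.0012 -0.0004] F [-0.5 -0.2  2.9] T [ 0.11  0.14 -0.07] op 0.157 gf 59.6
shift units (present axes) [-0.024 -0.006 -0.   ]
turn z units 2.159
```

Call:
jog_arm --pt "0 0 0 0 0 0 0.5" --pt "0 0 0 0 0 0 0.5" --pt "0 0 0 0 0 0 0.5" --pt "0 0 0 0 0 0 0.4" --pt "0 0 0 0 0 0 0.26" --pt "0 0 0 0 0 0 0" --pt "0 0 0 0 0 0 0"

```text
clock: 16.65
position: [603.0, -248.5, 101.5]
tcp_rot: [0.987, -0.159, 0.001, -0.0]
wrist_force: [-0.1, 1.0, 5.7]
opening: 0.157
gripper_force: 59.9
```

Run:
```python
from h import *
go([602.4,-248.4,101.5],-18.55)
p=camera("wrist");np.save("pics/w10.npy",{k:p[k] for k in p},allow_pickle=True)
collar(p,120,(602.8,-248.4))
g=cv2.cvtColor(p["img"],cv2.COLOR_BGR2GRAY)
for y in(168,172,180,188):print(y,[int(x) for x in g[y,268:296]])
im=p["img"][100:360,150:410]; cv2.imwrite("pics/fin.png",cv2.resize(im,(600,600),interpolation=cv2.INTER_CUBIC))
```

```text
t 16.65 pos [ 603.  -248.5  101.5] yaw -18.31 tilt [ 0.0012 -0.0002] F [-0.1  1.   5.7] T [ 0.21  0.09 -0.04] op 0.157 gf 59.9
shift units (present axes) [-0.025  0.005 -0.   ]
turn z units 0.03
yellow 242 [281.1 154. ] [ 652.8 -265.4  120. ] r 52.8
red 213 [338.8 174.1] [ 633.7 -290.4  120. ] r 52.2
168 [161, 156, 125, 128, 130, 160, 158, 152, 149, 147, 143, 120, 119, 118, 119, 112, 120, 148, 148, 151, 157, 165, 168, 168, 169, 172, 185, 186]
172 [55, 56, 56, 57, 53, 51, 52, 85, 155, 156, 155, 154, 155, 155, 156, 155, 155, 144, 69, 46, 48, 47, 47, 44, 45, 43, 45, 43]
180 [47, 44, 46, 44, 44, 43, 40, 101, 200, 199, 199, 198, 200, 199, 199, 200, 200, 185, 68, 42, 41, 43, 41, 39, 41, 38, 41, 44]
188 [40, 43, 42, 42, 39, 36, 42, 101, 199, 199, 199, 198, 197, 199, 200, 201, 200, 183, 35, 40, 35, 40, 37, 39, 39, 39, 35, 40]
```

View pics/fin.png

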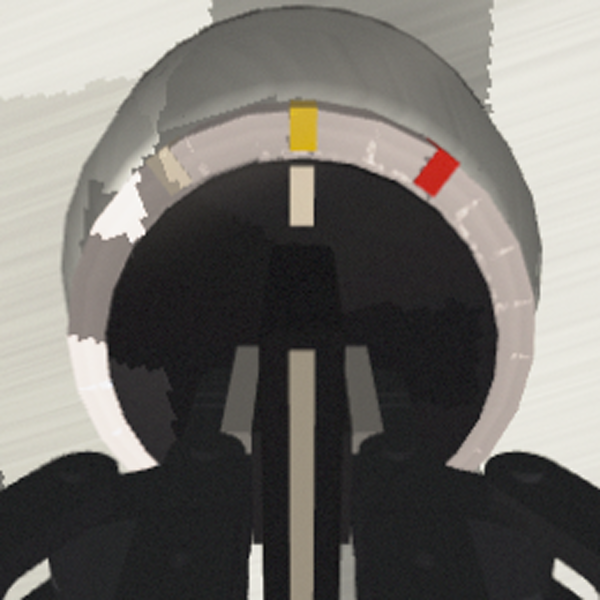

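In the last picture the lid's white mark (302,195) is in line with the yellow mark (303,127), well short of the red one (437,170). The flange sits on the rim and the bar is between the pads. I'll hand it in.

```bash
python3 -c "
from bench import env
print(env.close_job())"
```

```text
the job is handed in; nothing more can be done
None
```

The lid is seated in the collar, turned clockwise to the yellow marks (within about 0.3°, short of the red) and still held in the gripper; the job was handed in at about 16.7 s, after a first grasp that closed above the bar and was redone lower, and no verdict was returned.

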